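# Stroke the seasoning box flaps shut

## Robot

A 6-joint arm with a two-finger parallel gripper is mounted at the origin on the work surface. World frame = base frame: x ahead of the robot, y to its left, z up, the work surface at z = 0. Lengths are in m, angles in degrees, forces in N, time in s.
With the tool pointing down it reaches from about 0.225 to 0.875 m from the base axis. Payload 3.4 kg.
Tool frame: the origin (TCP) lies midway between the tips of the shut fingers; the grasp point (between the pads) lies 19 mm behind it; z points along the fingers, y is the line along which they close (so a half turn about z gives the same grasp; the last joint's range is limited). The gripper opens to 85 mm and grips with 20 to 120 N. Pads are 22 mm wide; open, the fingers measure 114 mm over their backs; the gripper's body (76 mm by 85 mm) begins 54 mm behind the grasp point. The pads swing forward as they close: fully open they stand 13 mm farther back than shut.
Start: joints at [-81.532, 15.808, 86.224, -0, 77.962, -6.933], TCP at [0.153, -0.554, 0.231] pointing down, gripper open.
Joint ranges: [-165.64, 165.64], [-43.16, 119.46], [12.63, 154.43], [-67.54, 247.53], [6.08, 155.33], [-154.97, 154.97]. Speed limits (degrees/s): [147.25, 147.25, 180, 180, 180, 180].

## Interface

Orientations are given as [roll, pitch, yaw] about the fixed x, y, z axes, in that order (R = Rz(yaw) Ry(pitch) Rx(roll)).
In Python, from workcell import ctrl gives the robot as it stands.
- The arm moves only by the shell command python3 shift.py FILE, which reads ROWS from the file FILE. ROWS is a JSON object whose key "motion" holds a list of rows, 1 to 20 of them, each of 7 numbers: the opening from 0.0 (shut) to 1.0 (fully open), then dx, dy, dz in shares of the most that a row can go, 1 being 62.5 mm, then a rotation vector rx, ry, rz in a scale on which 1.0 is 90 degrees; each row shifts and turns the commanded pose from where the row before left it, along the tool's axes as they then stand; what a row does not reach is not made up. A row lasts 1/8 s, in which the tool goes at most 0.0625 m and 10.7 degrees, less where a joint would pass 70% of its speed; a pose out of reach is approached as far as the arm can. The fingers move at their own pace and stop on an object; the grip force is fixed at half the most. Time passes only in rows, so rows that do not move let the fingers close. It prints the time, the measured TCP pose, the force, the opening and the grip force at its end. No shift or turn number may pass 1 either way. Input that does not fit is refused with a message, and nothing moves.
- ctrl.state(): the state, without advancing time (a new reading comes with each control period).
- ctrl.capture(name): name is "side" or "top"; returns (picture, depth): 384x512x3 uint8, blue, green, red; 384x512 float32, m along the optical axis (not along the pixel's ray), 0 where there is no reading.
- ctrl.camera_model(name): a dict with "K" (3x3 intrinsics, pixels), "rvec" (rotation vector, rad) and "tvec" (3), from world to camera coordinates, as OpenCV has them. Camera axes: x right, y down, z forward; pixel columns grow to the right and rows downward; lengths in m; the calibration is good to about 2 mm. A picture is of the moment at which its call begins. camera_model takes no time and is no camera call.
- ctrl.hand_in(): hands the job in; it is judged then, once.
The state is a dict: "clock": time; "q": joint angles; "joint_vel": joint speeds; "joint_torque": joint torques, N m; "position": TCP position; "eef_rot": TCP orientation; "wrist_force": force on the tool from outside, world axes, zero at the start; "moment": the same for the moment, N m; "gripper_width": opening from 0.0 (shut) to 1.0 (fully open); "gripper_force": force on a finger pad.
Only numpy, scipy, OpenCV 4.12 (cv2) and the standard library are available. Lean on these libraries where they do the work, as an engineer would, in place of code of your own. Each camera call takes 0.05 s, during which the arm holds its last target. There are 200 camera calls.

## Task

The five green flaps of the wooden seasoning box stand ajar. Starting at the end with the red dot, run your fingertips lightly along the row in one stroke, staying close to the box until the last flap is down, so that the flaps are laid fully shut one after another. Be gentle: do not push the flaps further open, and do not shove, tip or lift the box; leave everything else on the table alone.

Things in the scene. Friction and masses are not known exactly. Their poses are not given: they have to be found in the camera images.
- seasoning_box: pale wooden box, 80 (its x) by 260 (its y) by 60 high, 0.9 kg, loose. Origin: centre of its underside; z up. Five green flaps cover its top in a row along +y; at the -y end is a plain strip 24 wide with a red dot, its top 63 above the table, level with the shut flaps. It lies across in front of the robot, within about 25 degrees, its +y end to the robot's left. (Lengths in mm.)
- row_start (a point): the red dot: middle of the top face of the plain strip at the box's -y end, 63 above the table (box frame 0, -118, 63) (Lengths in mm.)
- row_end (a point): middle of the free edge of the last flap when shut, upper face (box frame 0, 124, 63); the box ends 6 beyond (Lengths in mm.)
- flap1 (a joint): green flap 1 of 5 counted from the red dot: 72 across, 44 along the row, 3 thick, hinged along its edge nearer the dot (box frame y = -104, z = 60). Value: opening in rad, 0 shut and level, grows as the far edge rises; starts at 0.45 to 0.95. Light friction hinge, stays where left; 0.3 N at the free edge moves it; a fingertip sliding from hinge to free edge lays it down. (Lengths in mm.)
- flap2 (a joint): green flap 2 of 5 counted from the red dot: 72 across, 44 along the row, 3 thick, hinged along its edge nearer the dot (box frame y = -58, z = 60). Value: opening in rad, 0 shut and level, grows as the far edge rises; starts at 0.45 to 0.95. Light friction hinge, stays where left; 0.3 N at the free edge moves it; a fingertip sliding from hinge to free edge lays it down. (Lengths in mm.)
- flap3 (a joint): green flap 3 of 5 counted from the red dot: 72 across, 44 along the row, 3 thick, hinged along its edge nearer the dot (box frame y = -12, z = 60). Value: opening in rad, 0 shut and level, grows as the far edge rises; starts at 0.45 to 0.95. Light friction hinge, stays where left; 0.3 N at the free edge moves it; a fingertip sliding from hinge to free edge lays it down. (Lengths in mm.)
- flap4 (a joint): green flap 4 of 5 counted from the red dot: 72 across, 44 along the row, 3 thick, hinged along its edge nearer the dot (box frame y = 34, z = 60). Value: opening in rad, 0 shut and level, grows as the far edge rises; starts at 0.45 to 0.95. Light friction hinge, stays where left; 0.3 N at the free edge moves it; a fingertip sliding from hinge to free edge lays it down. (Lengths in mm.)
- flap5 (a joint): green flap 5 of 5 counted from the red dot: 72 across, 44 along the row, 3 thick, hinged along its edge nearer the dot (box frame y = 80, z = 60). Value: opening in rad, 0 shut and level, grows as the far edge rises; starts at 0.45 to 0.95. Light friction hinge, stays where left; 0.3 N at the free edge moves it; a fingertip sliding from hinge to free edge lays it down. (Lengths in mm.)
- pepper_grinder: stainless pepper grinder, 58 wide, 164 high with its top knob; loose. Origin: centre of its underside. Not to be moved. (Lengths in mm.)
- sugar_bowl: white ceramic sugar bowl with lid, 96 wide, 96 high; loose. Origin: centre of its underside. Not to be moved. (Lengths in mm.)
- coaster_a: red plastic coaster, 94 across, 5 thick; loose. Origin: centre of its underside. Not to be moved. (Lengths in mm.)
- coaster_b: blue plastic coaster, 94 across, 5 thick; loose. Origin: centre of its underside. Not to be moved. (Lengths in mm.)
- baking_tin: aluminium baking tin, 320 (its x) by 220 by 50 high; loose. Origin: centre of its underside. Not to be moved. (Lengths in mm.)
- salad_bowl: clear glass salad bowl, 220 across, 85 high; loose. Origin: centre of its underside. Not to be moved. (Lengths in mm.)

How it is judged:
By the outcome, as a careful person would: the job done as asked, in the order asked, and still so for the second after the job is handed in, with the robot touching nothing.
It also fails if it takes over 42 s, if anything falls off the work surface, if the arm or the gripper's body presses on something with over 40 N, if the wrist force passes 120 N, or if a joint passes its speed limit or range.

## Working session

There is one attempt and no reset: what is moved stays moved. The work goes in short steps, Python scripts to look and compute and a shell command to move; the robot and the scene stay as the last step left them, time stands still between calls to the robot, and variables do not carry over. Pictures are saved under pics/ and viewed, at most 10 in all, crops included, and the job is handed in when it is done.

```bash
ls; mkdir -p pics
python3 - <<'E'
from workcell import ctrl
import cv2,numpy as np
for n in("top","side"):
    p,d=ctrl.capture(n); cv2.imwrite(f"pics/{n}0.png",p); np.save(f"pics/{n}0.npy",d)
    m=ctrl.camera_model(n); R=cv2.Rodrigues(np.array(m["rvec"]))[0]; print(n,(-R.T@np.array(m["tvec"]).ravel()).round(3),R.round(2).tolist())
s=ctrl.state();print(s)
E
```

```text
pics
shift.py
workcell.py
top [0.32  0.015 1.45 ] [[0.02, -1.0, 0.01], [-0.99, -0.03, -0.15], [0.15, -0.0, -0.99]]
side [0.169 0.634 0.644] [[-0.87, -0.48, -0.02], [-0.28, 0.54, -0.79], [0.4, -0.69, -0.61]]
{'clock': 0.1, 'q': array([-8.15308924e+01,  1.58429517e+01,  8.62885833e+01,  1.05255570e-03,
        7.79634391e+01, -6.93240553e+00]), 'joint_vel': array([ 0.01426955,  0.02872568, -0.14940029,  0.05481449,  0.0767583 ,
       -0.06119952]), 'joint_torque': array([ 1.19637261e-03, -4.17701590e+01, -2.46404546e+01, -2.21789251e-04,
        5.82336477e-03,  2.87261543e-06]), 'position': array([ 0.15264235, -0.55386636,  0.23053236]), 'eef_rot': array([-1.79905844e+02, -1.24847351e-02,  1.54012826e+01]), 'wrist_force': array([-0.63707713, -0.35170266,  0.83041619]), 'moment': array([0.00107732, 0.048307  , 0.06460352]), 'gripper_force': 0.0, 'gripper_width': 1.0064618943230812}
```

View pics/top0.png

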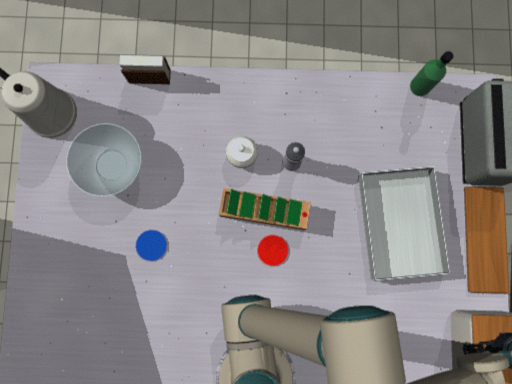

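View pics/side0.png

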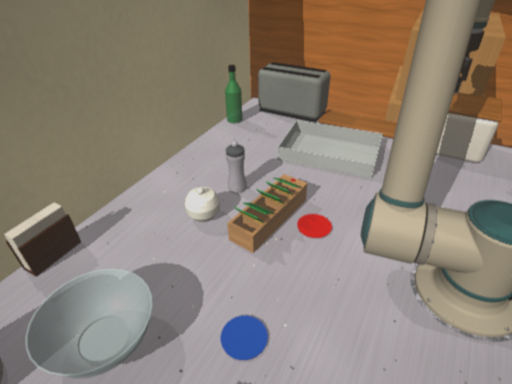

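The top view shows the box from about (221,203) to (309,215), with the red dot near (305,214). The grinder (294,155) and sugar bowl (240,152) stand beyond it, and the red coaster (273,250) is on the near side. I'll enlarge the box.

Run:
```python
import cv2
p=cv2.imread("pics/top0.png")[180:240,210:320]
cv2.imwrite("pics/topc.png",cv2.resize(p,None,fx=7,fy=7,interpolation=cv2.INTER_CUBIC))
p=cv2.imread("pics/side0.png")[165:255,220:320]
cv2.imwrite("pics/sidec.png",cv2.resize(p,None,fx=6,fy=6,interpolation=cv2.INTER_CUBIC))
```

```text
(no output)
```

View pics/topc.png

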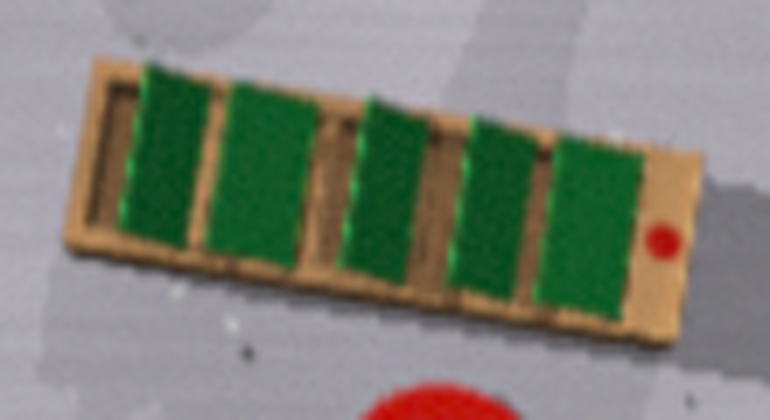

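View pics/sidec.png

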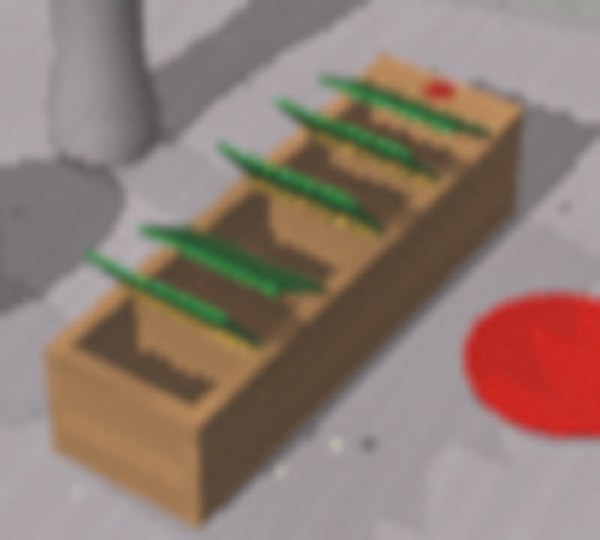

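The crops show the red dot at top px (304.7,214.6) and side px (293.3,180). The box-top corners are also clear in both. I'll fit the box pose to all of these together.

```bash
cat > h.py <<'E'
from workcell import ctrl
import cv2,numpy as np
from scipy.optimize import least_squares
def proj(n,P):
    m=ctrl.camera_model(n); return cv2.projectPoints(np.float64(P),np.float64(m["rvec"]),np.float64(m["tvec"]),np.float64(m["K"]),None)[0][:,0]
B=np.array([[0,-118,63],[40,130,60],[-40,130,60],[40,-130,63],[-40,-130,63]])/1e3
def w(v,P):
    c,s=np.cos(v[2]),np.sin(v[2]); return P@np.array([[c,s,0],[-s,c,0],[0,0,1]])+[v[0],v[1],0]
E
python3 - <<'E'
from h import *
o=lambda P,f,ox,oy:(np.array(P)+.5)/f-.5+[ox,oy]
T=o([(663,242),(95,62),(68,242),(703,155),(678,342)],7,210,180)
S=o([(440,90),(50,350),(200,430),(385,55),(522,105)],6,220,165)
f=lambda v:np.r_[(proj("top",w(v,B))-T).ravel(),(proj("side",w(v,B))-S).ravel()]
r=least_squares(f,[.45,0,0],loss="soft_l1"); v=r.x; print(v[:2],np.degrees(v[2])); print(f(v).reshape(-1,2).round(1).tolist())
for n in(("top",T),("side",S)):
    g=lambda v:(proj(n[0],w(v,B))-n[1]).ravel(); x=least_squares(g,[.45,0,0]).x; print(n[0],x[:2],np.degrees(x[2]))
print("start",w(v,B[:1]),"end",w(v,np.array([[0,.124,.063]])))
# depth check top
d=np.load("pics/top0.npy"); m=ctrl.camera_model("top");R=cv2.Rodrigues(np.array(m["rvec"]))[0];t=np.array(m["tvec"]).ravel();K=np.array(m["K"])
for u,vv in((306,220),(305,210),(310,235),(250,235)):
    z=d[vv,u];c=np.linalg.inv(K)@[u,vv,1]*z;print(u,vv,(R.T@(c-t)).round(4))
for n,uv in(("grinder",(294,152)),("bowl",(240,152)),("coaster",(273,250))):
    print(n,[ (R.T@(np.linalg.inv(K)@[*uv,1]*d[uv[1],uv[0]]-t)).round(3)])
E
```

```text
[ 0.48936047 -0.01413828] -7.413819252686009
[[0.0, 0.2], [-0.3, -0.2], [-1.0, 0.7], [0.2, -0.1], [0.0, 0.1], [0.0, -0.1], [-0.6, -0.3], [0.3, -0.6], [-0.4, -0.6], [0.6, 0.0]]
top [ 0.48982458 -0.01475144] -7.560517635684405
side [ 0.48872433 -0.01307584] -7.290993778560418
start [[ 0.47413437 -0.13115181  0.063     ]] end [[0.50536079 0.10882509 0.063     ]]
306 220 [ 0.4579 -0.1366  0.0608]
305 210 [ 0.4874 -0.1335  0.0593]
310 235 [ 0.4183 -0.1554  0.0035]
250 235 [ 0.4141  0.0263 -0.0028]
grinder [array([ 0.641, -0.092,  0.142])]
bowl [array([0.65 , 0.061, 0.085])]
coaster [array([ 0.37 , -0.044,  0.004])]
```

The pose fit is consistent: centre (0.489, -0.014), yaw -7.4°, residuals under 1 px, and depth gives about 60 mm for the box top. The plan is to shut the fingers and keep the tool vertical, with tool x along the row. I'll touch down on the dot strip and stroke with a small rise at each hinge. First I'll close and turn.

Units first: shifts go in shares of 62.5 mm and turns go in shares of 90 degrees. So -9.6 degrees is -0.1067.

```bash
echo '{"motion": [[0, 0, 0, 0, 0, 0, -0.1067], [0, 0, 0, 0, 0, 0, -0.1067], [0, 0, 0, 0, 0, 0, -0.1067], [0, 0, 0, 0, 0, 0, -0.1067], [0, 0, 0, 0, 0, 0, -0.1067], [0, 0, 0, 0, 0, 0, -0.1067], [0, 0, 0, 0, 0, 0, -0.1067], [0, 0, 0, 0, 0, 0, 0]]}' > rows.txt && python3 shift.py rows.txt
cat >> h.py <<'E'
V=[.48936,-.01414,np.radians(-7.414)]
from scipy.spatial.transform import Rotation as Ro
def rep(P):
    s=ctrl.state(); R=Ro.from_euler('xyz',s["eef_rot"],degrees=True).as_matrix(); p=np.array(s["position"])
    print("t",s["clock"],"rpy",s["eef_rot"].round(2),"F",s["wrist_force"].round(2),"g",s["gripper_width"])
    print("box frame mm",((p-[V[0],V[1],0])@np.array([[np.cos(V[2]),-np.sin(V[2]),0],[np.sin(V[2]),np.cos(V[2]),0],[0,0,1]])*1e3).round(1))
    print("tool delta to P",(R.T@(w(V,np.array([P]))[0]-p)).round(4))
E
python3 -c "from h import *;rep([0,-.122,.085])"
```

```text
clock: 1.1
position: [0.1527, -0.5541, 0.2309]
eef_rot: [-180.0, -0.0, 82.5]
wrist_force: [-0.1, -1.1, -0.8]
gripper_width: -0.002
gripper_force: 0.0
t 1.1 rpy [-1.7999e+02 -5.0000e-02  8.2490e+01] F [-0.13 -1.06 -0.76] g -0.0016099162559799264
box frame mm [-264.2 -578.9  230.9]
tool delta to P [0.4572 0.2635 0.1462]
```

In the tool's units: 0.04 m is 0.64, 0.0381 m is 0.6096.

```bash
echo '{"motion": [[0, 0.6096, 0.352, 0, 0, 0, 0], [0, 0.6096, 0.352, 0, 0, 0, 0], [0, 0.6096, 0.352, 0, 0, 0, 0], [0, 0.6096, 0.352, 0, 0, 0, 0], [0, 0.6096, 0.352, 0, 0, 0, 0], [0, 0.6096, 0.352, 0, 0, 0, 0], [0, 0.6096, 0.352, 0, 0, 0, 0], [0, 0.6096, 0.352, 0, 0, 0, 0], [0, 0.6096, 0.352, 0, 0, 0, 0], [0, 0.6096, 0.352, 0, 0, 0, 0], [0, 0.6096, 0.352, 0, 0, 0, 0], [0, 0.6096, 0.344, 0, 0, 0, 0], [0, 0, 0, 0.64, 0, 0, 0], [0, 0, 0, 0.64, 0, 0, 0], [0, 0, 0, 0.64, 0, 0, 0], [0, 0, 0, 0.256, 0, 0, 0], [0, 0, 0, 0, 0, 0, 0], [0, 0, 0, 0, 0, 0, 0]]}' > rows.txt && python3 shift.py rows.txt
python3 - <<'E'
from h import *
rep([0,-.122,.063])
p,d=ctrl.capture("side");cv2.imwrite("pics/s1.png",cv2.resize(p[100:250,200:370],None,fx=4,fy=4,interpolation=cv2.INTER_CUBIC))
E
```

```text
clock: 3.35
position: [0.4736, -0.1353, 0.096]
eef_rot: [179.9, 0.0, 82.5]
wrist_force: [0.0, -0.5, 0.5]
gripper_width: -0.006
gripper_force: 0.0
t 3.35 rpy [1.7992e+02 3.0000e-02 8.2530e+01] F [ 0.03 -0.52  0.52] g -0.005568568806115997
box frame mm [  -0.  -122.1   96. ]
tool delta to P [ 0.0002 -0.      0.033 ]
```

View pics/s1.png

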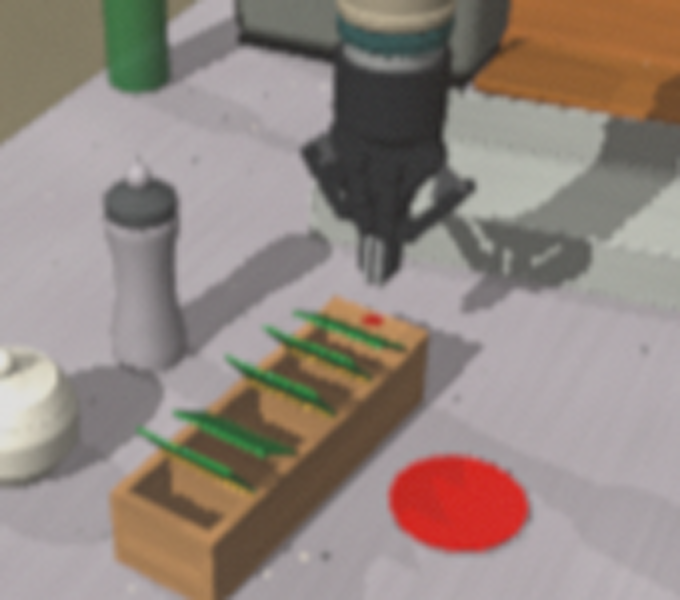

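The fingertips, at crop (375,280), hang right above the red dot at (373,320). Next I'll go down to about 4 mm above the strip, then feel for it.

In the tool's units: 0.015 m is 0.24, 0.009 m is 0.144.

```bash
echo '{"motion": [[0, 0, 0, 0.24, 0, 0, 0], [0, 0, 0, 0.144, 0, 0, 0], [0, 0, 0, 0.08, 0, 0, 0], [0, 0, 0, 0, 0, 0, 0], [0, 0, 0, 0, 0, 0, 0]]}' > rows.txt && python3 shift.py rows.txt; echo '{"motion": [[0, 0, 0, 0.016, 0, 0, 0], [0, 0, 0, 0, 0, 0, 0]]}' > rows.txt && python3 shift.py rows.txt;echo '{"motion": [[0, 0, 0, 0.016, 0, 0, 0], [0, 0, 0, 0, 0, 0, 0]]}' > rows.txt && python3 shift.py rows.txt;echo '{"motion": [[0, 0, 0, 0.016, 0, 0, 0], [0, 0, 0, 0, 0, 0, 0]]}' > rows.txt && python3 shift.py rows.txt
```

```text
clock: 4.03
position: [0.4732, -0.1351, 0.0666]
eef_rot: [180.0, 0.0, 82.6]
wrist_force: [0.3, 0.1, -0.5]
gripper_width: 0.001
gripper_force: 0.0
clock: 4.28
position: [0.4729, -0.1349, 0.0654]
eef_rot: [180.0, 0.0, 82.6]
wrist_force: [-0.5, 0.1, 0.6]
gripper_width: -0.001
gripper_force: 0.0
clock: 4.53
position: [0.4729, -0.1349, 0.0642]
eef_rot: [-180.0, 0.0, 82.6]
wrist_force: [-0.4, 0.3, -0.4]
gripper_width: -0.002
gripper_force: 0.0
clock: 4.78
position: [0.4728, -0.1349, 0.0632]
eef_rot: [-180.0, 0.0, 82.6]
wrist_force: [0.5, 0.4, -0.6]
gripper_width: -0.003
gripper_force: 0.0
```

In the tool's units: 0.0005 m is 0.008.

```bash
for i in 1 2 ; do echo '{"motion": [[0, 0, 0, 0.008, 0, 0, 0], [0, 0, 0, 0, 0, 0, 0]]}' > rows.txt && python3 shift.py rows.txt|egrep 'pos|wrist'; done
```

```text
position: [0.4729, -0.1349, 0.0631]
wrist_force: [-0.6, 0.4, 4.0]
position: [0.4729, -0.135, 0.063]
wrist_force: [-1.4, 1.1, 7.9]
```

I felt the strip top at z = 0.063, as expected, with a stiffness of about 8 N/mm. I'll stroke flap 1 with a target of about 2–3 N at the free edge, and check the force there.

In the tool's units: 0.008 m is 0.128, -0.0046 m is -0.0736.

```bash
echo '{"motion": [[0, 0.048, 0, -0.0736, 0, 0, 0], [0, 0.128, 0, 0, 0, 0, 0], [0, 0.128, 0, 0, 0, 0, 0], [0, 0.128, 0, 0.0224, 0, 0, 0], [0, 0.128, 0, 0.0208, 0, 0, 0], [0, 0.128, 0, 0.0208, 0, 0, 0], [0, 0.128, 0, 0, 0, 0, 0], [0, 0, 0, 0, 0, 0, 0]]}' > rows.txt && python3 shift.py rows.txt
python3 - <<'E'
from h import *
rep([0,-.071,.063])
p,d=ctrl.capture("side");cv2.imwrite("pics/s2.png",cv2.resize(p[130:250,210:350],None,fx=5,fy=5,interpolation=cv2.INTER_CUBIC))
E
```

```text
clock: 6.28
position: [0.4798, -0.0832, 0.063]
eef_rot: [180.0, -0.1, 82.6]
wrist_force: [0.7, 3.0, 3.1]
gripper_width: -0.0
gripper_force: 1.6
t 6.275 rpy [ 1.7997e+02 -7.0000e-02  8.2610e+01] F [0.69 3.   3.1 ] g -0.0004925996905627821
box frame mm [ -0.5 -69.7  63. ]
tool delta to P [-0.0013  0.0005  0.    ]
```

View pics/s2.png

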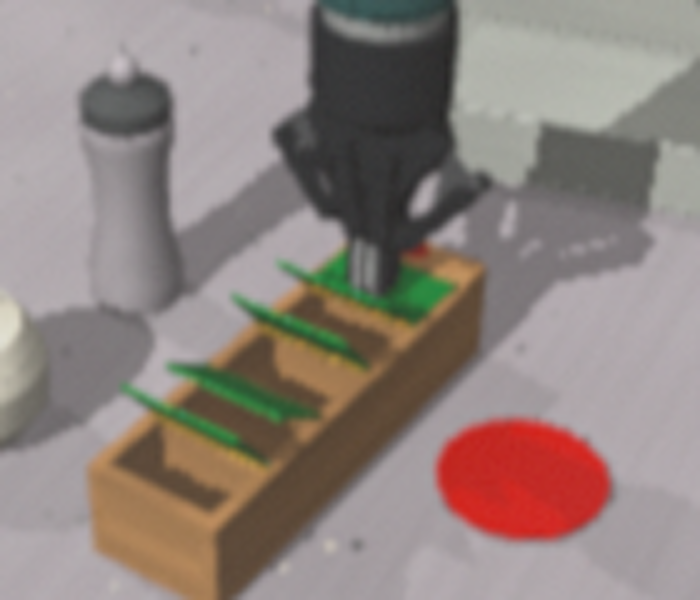

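Flap 1 lies flat under the fingers at crop (390,285). The box's near-left corner is unmoved at about (228,223) full-frame, and the force is about 4 N. I'll continue with flaps 2 and 3.

In the tool's units: 0.008 m is 0.128, 0.006 m is 0.096.

```bash
echo '{"motion": [[0, 0, 0, -0.064, 0, 0, 0], [0, 0.096, 0, 0, 0, 0, 0], [0, 0.128, 0, 0, 0, 0, 0], [0, 0.128, 0, 0.0224, 0, 0, 0], [0, 0.128, 0, 0.0208, 0, 0, 0], [0, 0.128, 0, 0.0208, 0, 0, 0], [0, 0.128, 0, 0, 0, 0, 0], [0, 0, 0, 0, 0, 0, 0]]}' > rows.txt && python3 shift.py rows.txt; python3 -c "from h import *;rep([0,-.025,.063])"
```

```text
clock: 7.32
position: [0.4871, -0.04, 0.0644]
eef_rot: [179.8, 0.2, 82.7]
wrist_force: [-1.6, -4.5, 9.4]
gripper_width: 0.003
gripper_force: 4.8
t 7.325 rpy [179.76   0.2   82.73] F [-1.6  -4.54  9.41] g 0.003076433541868128
box frame mm [  1.1 -25.9  64.4]
tool delta to P [ 0.001  -0.0011  0.0014]
```

Run:
```python
from h import *
p,d=ctrl.capture("side");a=cv2.resize(p[150:250,220:320],None,fx=4,fy=4,interpolation=cv2.INTER_CUBIC)
p,d=ctrl.capture("top");b=cv2.resize(p[170:240,215:315],None,fx=4,fy=4,interpolation=cv2.INTER_CUBIC)
b=cv2.copyMakeBorder(b,0,120,0,0,0)
cv2.imwrite("pics/s3.png",np.hstack([a,b]));rep([0,-.025,.063])
```

```text
t 7.425 rpy [179.76   0.18  82.7 ] F [-0.38 -4.63  8.97] g 0.004677943144602135
box frame mm [  1.1 -26.   64.4]
tool delta to P [ 0.001  -0.0011  0.0014]
```

View pics/s3.png

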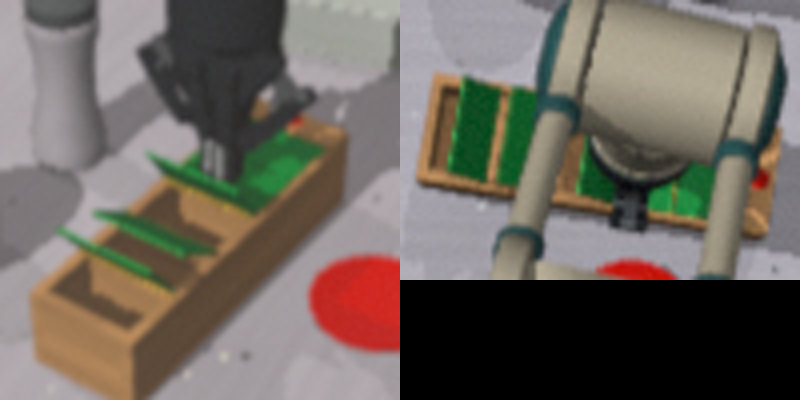

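Flaps 1 and 2 are flat and the box hasn't shifted. The leading edge has just run onto the root of flap 3, with 9 N up. I'll rise a little, continue, and stop each scallop about 3 mm earlier.

In the tool's units: 0.008 m is 0.128, 0.007 m is 0.112.

```bash
echo '{"motion": [[0, -0.016, 0, -0.08, 0, 0, 0], [0, 0.112, 0, 0, 0, 0, 0], [0, 0.128, 0, 0, 0, 0, 0], [0, 0.112, 0, 0.0288, 0, 0, 0], [0, 0.112, 0, 0.0288, 0, 0, 0], [0, 0.112, 0, 0.0224, 0, 0, 0], [0, 0.112, 0, 0, 0, 0, 0], [0, 0, 0, 0, 0, 0, 0]]}' > rows.txt && python3 shift.py rows.txt; python3 -c "from h import *;rep([0,.017,.063])"
```

```text
clock: 8.43
position: [0.4912, 0.0038, 0.063]
eef_rot: [180.0, -0.1, 82.6]
wrist_force: [1.1, 1.9, 2.8]
gripper_width: 0.002
gripper_force: 1.1
t 8.425 rpy [ 1.7996e+02 -6.0000e-02  8.2610e+01] F [1.1  1.89 2.81] g 0.0016627091421295556
box frame mm [-0.5 18.  63. ]
tool delta to P [-0.001   0.0005  0.    ]
```

```bash
echo '{"motion": [[0, 0, 0, -0.08, 0, 0, 0], [0, 0.128, 0, 0, 0, 0, 0], [0, 0.128, 0, 0, 0, 0, 0], [0, 0.112, 0, 0.0288, 0, 0, 0], [0, 0.112, 0, 0.0288, 0, 0, 0], [0, 0.128, 0, 0.0224, 0, 0, 0], [0, 0.112, 0, 0, 0, 0, 0], [0, 0, 0, 0, 0, 0, 0]]}' > rows.txt && python3 shift.py rows.txt; python3 -c "from h import *;rep([0,.062,.063])"
```

```text
clock: 9.43
position: [0.4977, 0.0462, 0.0642]
eef_rot: [179.8, 0.2, 82.7]
wrist_force: [-1.3, -4.8, 10.0]
gripper_width: -0.002
gripper_force: 5.1
t 9.425 rpy [179.83   0.2   82.73] F [-1.32 -4.83 10.02] g -0.0015098380898182736
box frame mm [ 0.5 60.9 64.2]
tool delta to P [ 0.0011 -0.0005  0.0012]
```

Run:
```python
from h import *
p,d=ctrl.capture("side");a=cv2.resize(p[160:250,220:320],None,fx=6,fy=6,interpolation=cv2.INTER_CUBIC)
cv2.imwrite("pics/s4.png",a);rep([0,.062,.063])
```

```text
t 9.475 rpy [179.83   0.18  82.72] F [-2.4  -6.08  9.46] g -0.0031179840497722266
box frame mm [ 0.5 60.9 64.2]
tool delta to P [ 0.0011 -0.0005  0.0012]
```

View pics/s4.png

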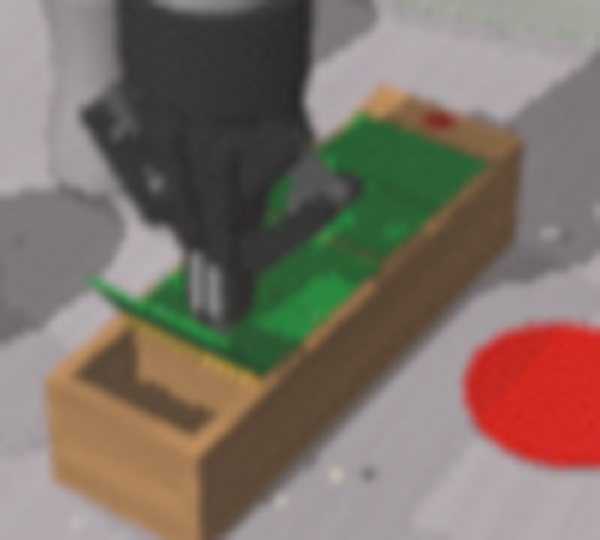

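Flaps 1–4 are flat and the box is unmoved, with its corner still at about (228,223). The fingers, at crop (215,320), are just meeting the root of flap 5. I'll rise slightly and finish the stroke.

In the tool's units: 0.009 m is 0.144, 0.008 m is 0.128.

```bash
echo '{"motion": [[0, -0.016, 0, -0.08, 0, 0, 0], [0, 0.144, 0, 0, 0, 0, 0], [0, 0.128, 0, 0, 0, 0, 0], [0, 0.112, 0, 0.0288, 0, 0, 0], [0, 0.112, 0, 0.0288, 0, 0, 0], [0, 0.112, 0, 0.0224, 0, 0, 0], [0, 0.112, 0, 0, 0, 0, 0], [0, 0.112, 0, 0, 0, 0, 0], [0, 0, 0, 0, 0, 0, 0]]}' > rows.txt && python3 shift.py rows.txt
python3 - <<'E'
from h import *
rep([0,.112,.063])
p,d=ctrl.capture("side");a=cv2.resize(p[160:250,220:320],None,fx=6,fy=6,interpolation=cv2.INTER_CUBIC)
cv2.imwrite("pics/s5.png",a)
E
```

```text
clock: 10.6
position: [0.5035, 0.0991, 0.063]
eef_rot: [180.0, -0.1, 82.6]
wrist_force: [0.1, 1.0, 1.9]
gripper_width: 0.002
gripper_force: 1.2
t 10.6 rpy [ 1.7996e+02 -7.0000e-02  8.2600e+01] F [0.15 1.05 1.94] g 0.0019124489947566616
box frame mm [ -0.6 114.2  63. ]
tool delta to P [-0.0022  0.0006  0.    ]
```

View pics/s5.png

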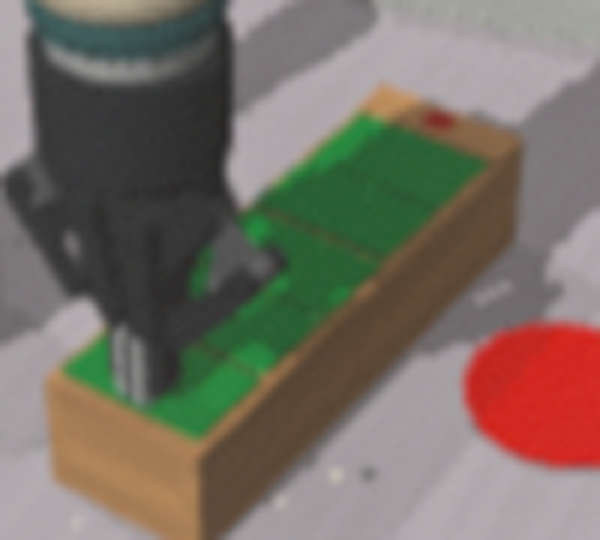

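All five flaps are flat and the box is in place. I'll finish at the row end (y = 124), then lift clear and check.

In the tool's units: -0.05 m is -0.8, -0.04 m is -0.64.

```bash
echo '{"motion": [[0, 0.096, 0, 0, 0, 0, 0], [0, 0.096, 0, 0, 0, 0, 0], [0, 0, 0, -0.064, 0, 0, 0], [0, 0, 0, -0.16, 0, 0, 0], [0, 0, 0, -0.48, 0, 0, 0], [0, 0, 0, -0.64, 0, 0, 0], [0, 0, 0, -0.64, 0, 0, 0], [0, -0.8, 0, -0.16, 0, 0, 0], [0, -0.8, 0, 0, 0, 0, 0], [0, -0.8, 0, 0, 0, 0, 0], [0, -0.8, 0, 0, 0, 0, 0], [0, -0.8, 0, 0, 0, 0, 0], [0, -0.8, 0, 0, 0, 0, 0], [0, -0.8, 0, 0, 0, 0, 0], [0, -0.8, 0, 0, 0, 0, 0], [0, 0, 0, 0, 0, 0, 0], [0, 0, 0, 0, 0, 0, 0]]}' > rows.txt && python3 shift.py rows.txt
python3 - <<'E'
from h import *
o=[]
for n,(y,x) in(("side",(150,220)),("top",(175,210))):
    p,d=ctrl.capture(n);o.append(cv2.resize(p[y:y+100,x:x+110] if n=="side" else p[y:y+100,x:x+110],None,fx=3.6,fy=3.6,interpolation=cv2.INTER_CUBIC))
    q=cv2.imread(f"pics/{n}0.png")
cv2.imwrite("pics/s6.png",np.hstack(o))
m=ctrl.camera_model("side");R=cv2.Rodrigues(np.float64(m["rvec"]))[0];t=np.ravel(m["tvec"]);p,d=ctrl.capture("side")
for k in range(5):
    for f in(5,40):
        P=w(V,np.array([[-.02,(-104+46*k+f)/1e3,.063]]));u=np.rint(proj("side",P)[0]).astype(int)
        print(k+1,f,(R.T@(np.linalg.inv(m["K"])@[*u,1]*d[u[1],u[0]]-t))[2].round(4),p[u[1],u[0]])
E
```

```text
clock: 12.78
position: [0.4529, -0.2861, 0.197]
eef_rot: [-180.0, -0.1, 82.6]
wrist_force: [0.2, 0.8, -0.0]
gripper_width: 0.003
gripper_force: 0.0
1 5 0.0624 [ 73 132 104]
1 40 0.063 [ 67 137  48]
2 5 0.0639 [ 63 124  46]
2 40 0.0654 [ 66 133  48]
3 5 0.0651 [ 66 129  57]
3 40 0.0632 [ 66 135  43]
4 5 0.0638 [ 65 128  46]
4 40 0.0657 [ 65 135  48]
5 5 0.0647 [ 66 133  51]
5 40 0.0634 [ 67 136  47]
```

View pics/s6.png

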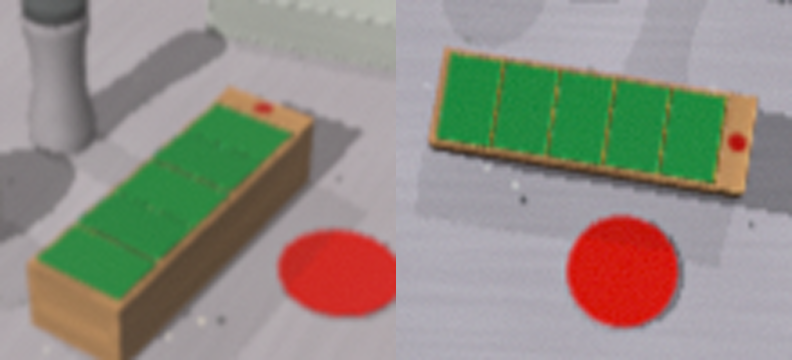

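The picture shows all five flaps lying flat, the box in place and the coaster untouched. Flaps 2 and 4 read about 2 mm high at the free edge, so I'll measure their slopes properly with averaged depth.

Run:
```python
from h import *
for n in("side","top"):
    m=ctrl.camera_model(n);R=cv2.Rodrigues(np.float64(m["rvec"]))[0];t=np.ravel(m["tvec"])
    D=np.array([ctrl.capture(n)[1] for _ in range(8)]);print(n,"noise",np.median(D.std(0)));d=D.mean(0)
    v,u=np.mgrid[:384,:512];C=(np.linalg.inv(m["K"])@np.stack([u.ravel(),v.ravel(),np.ones(u.size)])*d.ravel()).T
    P=(C-t)@R-[V[0],V[1],0];c,s=np.cos(V[2]),np.sin(V[2]);P=np.c_[P[:,0]*c+P[:,1]*s,-P[:,0]*s+P[:,1]*c,P[:,2]]
    for k in range(5):
        h=-.104+.046*k;i=(abs(P[:,0])<.03)&(P[:,1]>h+.004)&(P[:,1]<h+.041)&(P[:,2]>.05)&(P[:,2]<.09);Q=P[i]
        A=np.c_[Q[:,0],Q[:,1]-h,np.ones(len(Q))];x,rs,_,_=np.linalg.lstsq(A,Q[:,2],rcond=None)
        print(k+1,len(Q),"slope",x[1].round(3),"z hinge",x[2].round(4),"z mean",Q[:,2].mean().round(4),"sd",np.sqrt(rs/len(Q)).round(4))
```

```text
side noise 0.0015711194
1 160 slope 0.002 z hinge 0.0634 z mean 0.0635 sd [0.0004]
2 174 slope 0.002 z hinge 0.064 z mean 0.0641 sd [0.0024]
3 189 slope 0.001 z hinge 0.0636 z mean 0.0636 sd [0.0019]
4 208 slope 0.052 z hinge 0.0634 z mean 0.0645 sd [0.0012]
5 230 slope 0.002 z hinge 0.0633 z mean 0.0634 sd [0.0003]
top noise 0.0028978449
1 251 slope -0.006 z hinge 0.0634 z mean 0.0632 sd [0.001]
2 246 slope 0.045 z hinge 0.0633 z mean 0.0643 sd [0.001]
3 248 slope 0.005 z hinge 0.0631 z mean 0.0632 sd [0.001]
4 254 slope 0.053 z hinge 0.063 z mean 0.0642 sd [0.001]
5 250 slope -0.001 z hinge 0.0632 z mean 0.0631 sd [0.0009]
```

Flaps 2 and 4 still stand about 0.05 rad open. While the next flap was open, its root corner held their free edge up, and I had lifted off before it swung away. I'll mend this with one light, level stroke from the dot to the end.

```bash
python3 -c "from h import *;rep([0,-.122,.063])"
```

```text
t 13.725 rpy [-180.     0.    82.6] F [ 0.9  -0.4   0.45] g -0.0020138239318753725
box frame mm [  -0.7 -275.   196.9]
tool delta to P [0.153  0.0007 0.1339]
```

In the tool's units: 0.053 m is 0.848, 0.05 m is 0.8.

```bash
echo '{"motion": [[0, 0.8, 0, 0, 0, 0, 0], [0, 0.8, 0, 0, 0, 0, 0], [0, 0.848, -0.0112, 0, 0, 0, 0], [0, 0, 0, 0.8, 0, 0, 0], [0, 0, 0, 0.8, 0, 0, 0], [0, 0, 0, 0.4, 0, 0, 0], [0, 0, 0, 0.08, 0, 0, 0], [0, 0, 0, 0.032, 0, 0, 0], [0, 0, 0, 0.016, 0, 0, 0], [0, 0, 0, 0.0112, 0, 0, 0], [0, 0, 0, 0, 0, 0, 0], [0, 0, 0, 0, 0, 0, 0]]}' > rows.txt && python3 shift.py rows.txt;echo '{"motion": [[0, 0, 0, 0.008, 0, 0, 0], [0, 0, 0, 0, 0, 0, 0]]}' > rows.txt && python3 shift.py rows.txt
```

```text
clock: 15.22
position: [0.4724, -0.1349, 0.0635]
eef_rot: [180.0, 0.0, 82.6]
wrist_force: [0.4, 0.2, -0.6]
gripper_width: 0.0
gripper_force: 0.0
clock: 15.48
position: [0.4723, -0.1349, 0.0631]
eef_rot: [180.0, 0.0, 82.6]
wrist_force: [-1.1, 0.1, 3.2]
gripper_width: -0.001
gripper_force: 2.1
```

In the tool's units: 0.01 m is 0.16.

```bash
echo '{"motion": [[0, 0.16, 0, 0, 0, 0, 0], [0, 0.16, 0, 0, 0, 0, 0], [0, 0.16, 0, 0, 0, 0, 0], [0, 0.16, 0, 0, 0, 0, 0], [0, 0.16, 0, 0, 0, 0, 0], [0, 0.16, 0, 0, 0, 0, 0], [0, 0.16, 0, 0, 0, 0, 0], [0, 0.16, 0, 0, 0, 0, 0], [0, 0.16, 0, 0, 0, 0, 0], [0, 0.16, 0, 0, 0, 0, 0], [0, 0.16, 0, 0, 0, 0, 0], [0, 0.16, 0, 0, 0, 0, 0]]}' > rows.txt && python3 shift.py rows.txt; echo '{"motion": [[0, 0.16, 0, 0, 0, 0, 0], [0, 0.16, 0, 0, 0, 0, 0], [0, 0.16, 0, 0, 0, 0, 0], [0, 0.16, 0, 0, 0, 0, 0], [0, 0.16, 0, 0, 0, 0, 0], [0, 0.16, 0, 0, 0, 0, 0], [0, 0.16, 0, 0, 0, 0, 0], [0, 0.16, 0, 0, 0, 0, 0], [0, 0.16, 0, 0, 0, 0, 0], [0, 0.16, 0, 0, 0, 0, 0], [0, 0.16, 0, 0, 0, 0, 0], [0, 0.16, 0, 0, 0, 0, 0], [0, 0.096, 0, 0, 0, 0, 0], [0, 0, 0, 0, 0, 0, 0]]}' > rows.txt && python3 shift.py rows.txt; echo '{"motion": [[0, 0, 0, -0.064, 0, 0, 0], [0, 0, 0, -0.16, 0, 0, 0], [0, 0, 0, -0.48, 0, 0, 0], [0, 0, 0, -0.64, 0, 0, 0], [0, 0, 0, -0.64, 0, 0, 0], [0, -0.8, 0, -0.16, 0, 0, 0], [0, -0.8, 0, 0, 0, 0, 0], [0, -0.8, 0, 0, 0, 0, 0], [0, -0.8, 0, 0, 0, 0, 0], [0, -0.8, 0, 0, 0, 0, 0], [0, -0.8, 0, 0, 0, 0, 0], [0, -0.8, 0, 0, 0, 0, 0], [0, -0.8, 0, 0, 0, 0, 0], [0, 0, 0, 0, 0, 0, 0]]}' > rows.txt && python3 shift.py rows.txt
python3 - <<'E'
from h import *
n="top"
m=ctrl.camera_model(n);R=cv2.Rodrigues(np.float64(m["rvec"]))[0];t=np.ravel(m["tvec"])
D=np.array([ctrl.capture(n)[1] for _ in range(8)]);d=D.mean(0)
v,u=np.mgrid[:384,:512];C=(np.linalg.inv(m["K"])@np.stack([u.ravel(),v.ravel(),np.ones(u.size)])*d.ravel()).T
P=(C-t)@R-[V[0],V[1],0];c,s=np.cos(V[2]),np.sin(V[2]);P=np.c_[P[:,0]*c+P[:,1]*s,-P[:,0]*s+P[:,1]*c,P[:,2]]
for k in range(5):
    h=-.104+.046*k;i=(abs(P[:,0])<.03)&(P[:,1]>h+.004)&(P[:,1]<h+.041)&(P[:,2]>.05)&(P[:,2]<.09);Q=P[i]
    A=np.c_[Q[:,0],Q[:,1]-h,np.ones(len(Q))];x,rs,_,_=np.linalg.lstsq(A,Q[:,2],rcond=None);print(k+1,"slope",x[1].round(3),"z",Q[:,2].mean().round(4))
a=cv2.imread("pics/s6.png")[:,396:].astype(int);p,_=ctrl.capture("top")
b=cv2.resize(p[175:275,210:320],None,fx=3.6,fy=3.6,interpolation=cv2.INTER_CUBIC)
cv2.imwrite("pics/s7.png",b);print("phase shift px",np.array(cv2.phaseCorrelate(a[...,1].astype(float),b[...,1].astype(float))[0])/3.6)
rep([0,0,.063])
E
```

```text
clock: 16.98
position: [0.4877, -0.0156, 0.063]
eef_rot: [180.0, 0.1, 82.7]
wrist_force: [-0.9, -5.1, 7.0]
gripper_width: 0.0
gripper_force: 3.2
clock: 18.73
position: [0.5032, 0.11, 0.0628]
eef_rot: [-179.9, 0.0, 82.6]
wrist_force: [0.4, -2.4, 6.8]
gripper_width: 0.001
gripper_force: 3.1
clock: 20.48
position: [0.4521, -0.2904, 0.1967]
eef_rot: [180.0, 0.0, 82.3]
wrist_force: [0.1, 1.0, -0.4]
gripper_width: 0.001
gripper_force: 0.0
1 slope -0.007 z 0.0633
2 slope 0.012 z 0.0632
3 slope 0.003 z 0.0633
4 slope 0.004 z 0.0631
5 slope -0.001 z 0.0631
phase shift px [ 0.00443415 -0.01054791]
t 20.925 rpy [179.99   0.    82.68] F [-0.52  1.18  0.39] g -0.0003273917377216344
box frame mm [  -1.3 -274.9  196.9]
tool delta to P [0.2749 0.0018 0.1339]
```

All five flaps now measure level and the box hasn't moved. Handing in.

```bash
python3 -c "from workcell import ctrl;print(ctrl.hand_in())"
```

```text
the job is handed in; nothing more can be done
None
```

All five flaps measure shut (within about 0.01 rad) and the box did not move, but it took two strokes, not one: after the first, which rose 4–5 mm at each hinge, flaps 2 and 4 were still about 0.05 rad open, so 1, 3 and 5 were fully shut before them, and a second light stroke from the dot closed both; the job is handed in.

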